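Pack the bead stringer's caddy

ROBOT

A 6-joint arm with a two-finger parallel gripper is mounted at the origin on the work surface. World frame = base frame: x ahead of the robot, y to its left, z up, the work surface at z = 0. Lengths are in m, angles in rad, forces in N, time in s.
With the tool pointing down it reaches from about 0.3 to 0.775 m from the base axis. Payload 14.6 kg.
Tool frame: the origin (TCP) lies between the finger pads; the fingertips stand 8 mm ahead of it and the grasp point (between the pads) lies 11 mm behind it; x points along the fingers, y is the direction in which the jaws open and shut, and the axes are right-handed (so a half turn about x gives the same grasp; the last joint's range is limited). The gripper opens to 94 mm and grips with 3 to 60 N. Pads are 16 mm wide; open, the fingers measure 119 mm over their backs; the gripper's body (75 mm by 177 mm) begins 78 mm behind the grasp point.
Start: joints at [-1.218, 0.3, 1.521, -0, 1.321, -0.067], TCP at [0.224, -0.502, 0.213] pointing down, gripper open.
Joint ranges: [-3.03, 3.03], [-0.79, 2.21], [0.23, 2.52], [-1.04, 4.18], [0, 3.07], [-2.55, 2.55]. Speed limits (rad/s): [2.22, 2.22, 2.57, 3.14, 3.14, 3.14].

INTERFACE

Orientations are given as [roll, pitch, yaw] about the fixed x, y, z axes, in that order (R = Rz(yaw) Ry(pitch) Rx(roll)).
In Python, from station import ctrl gives the robot as it stands.
- The arm moves only by the shell command python3 -m creep 'ROWS' [FORCE]. ROWS is a JSON object of lists of equal length, an entry for each row: "hand": the closure, from -1 (fully open) to 1 (shut); "slide": the shift along the tool's x, y, z in m, a list of three; "spin": the turn about the tool's x in degrees. A call has 1 to 12 rows; each row is the pose to reach, as a shift and turn from the pose commanded when the call began, along the tool's axes at that moment; what a row does not reach only later rows make up. A row lasts 1/12 s, in which the tool goes at most 41.7 mm and 7.16 degrees, less where a joint would pass 70% of its speed; a pose out of reach is approached as far as the arm can. A call with a gripper value outside its range is refused whole. The fingers move at their own pace and stop on an object; FORCE is the grip in N (left out, the last holds). Time passes only in rows, so rows that repeat a pose let the fingers close. It gives the time, the measured TCP pose, the force and the opening at its end, in the units of the state.
- ctrl.get_obs(): the state, without advancing time (a new reading comes with each control period).
- ctrl.camera(name): name is "scene" or "top" or "wrist"; returns the picture (480x640x3 uint8, red, green, blue); there is no depth.
- ctrl.calibration(name): a dict with "K" (3x3 intrinsics, pixels), "R" (3x3) and "t" (3): a world point X has camera coordinates R X + t. Camera axes: x right, y down, z forward; pixel columns grow to the right and rows downward; lengths in m; the calibration is good to about 2 mm. A picture is of the moment at which its call begins: read the wrist's pose just before it. calibration takes no time and is no camera call; for the wrist camera it gives the pose at the moment of the call.
- ctrl.hand_in(): hands the job in, once; it reports no verdict.
The state is a dict: "time_s": time; "qpos": joint angles; "joint_vel": joint speeds; "tau": joint torques, N m; "ee_pos": TCP position; "eef_rot": TCP orientation; "force": force on the tool from outside, world axes, zero at the start; "moment": the same for the moment, N m; "grip_width": finger opening in m.
Only numpy, scipy, OpenCV 4.12 (cv2) and the standard library are available. Lean on these libraries where they do the work, as an engineer would, in place of code of your own. Each camera call takes 0.05 s, during which the arm holds its last target.

TASK

Pack the bead stringer's caddy for the next job: put the lidded tin in the larger round dish, the turned amber head piece in the smaller round dish, the whole wax block in the shorter rectangular dish and the awl in the long narrow dish. Each goes right down onto the floor of its dish, the tin and head piece standing upright and the wax block lying flat as they do now. Leave the empty open tin and the used-up wax stub where they are.

Things in the scene. Friction and masses are not known exactly. Their poses are not given: they have to be found in the camera images.
- closed_tin: Round plain metal tin with its lid on, standing upright, solid flat top. Body 48 mm across to 20 mm height, then the lid, 50 mm across, to 32 mm height. 40 to 90 g. Origin: centre of its underside, z up. Belongs in wide_dish.
- wax_block: Whole block of thread wax, dull yellow-tan, 60 (x) by 36 (y) by 28 (z) mm, lying flat. 40 to 90 g. Origin: centre of its underside. Belongs in block_dish.
- awl: Short awl lying flat, 100 mm long, own x axis towards its tip. Eight-sided wooden handle 26 mm across flats, x = -50 to +5 mm, brass collar 16 mm thick to x = +15, steel spike 6 mm thick to x = +50. Grip the handle across y, near x = -17 mm. 35 to 70 g. Origin: middle of its length, on its axis, 13 mm above what it lies on. Belongs in long_dish, either way round.
- head_piece: Turned amber-coloured bead-string head piece standing upright, 57 mm tall: foot 26 mm across, 5 mm high, a waist, then a straight barrel 22 mm across from 13 to 36 mm height, then a narrow pointed finial. 20 to 45 g. Origin: centre of its underside, z up. Belongs in small_dish.
- open_tin: Look-alike, does not belong: empty round metal tin without a lid, open at the top, 48 mm across, 26 mm high. Loose. Origin: centre of its underside. To be left alone.
- wax_stub: Look-alike, does not belong: used-up stub of the same wax, only 34 (x) by 36 (y) by 22 (z) mm. Loose. Origin: centre of its underside. To be left alone.
- wide_dish: Larger of the two round dishes, 68 mm inside diameter. Pale wood, floor 4 mm and wall 4 mm thick, rim 12 mm over its underside. Origin: centre of its underside, 6 mm above the table. All four dishes are fixed on one dark tray (the caddy, 285 by 205 mm, rim 14 mm above the table), two by two, in any arrangement.
- small_dish: Smaller of the two round dishes, 44 mm inside diameter. Pale wood, floor 4 mm and wall 4 mm thick, rim 12 mm over its underside. Origin: centre of its underside, 6 mm above the table. All four dishes are fixed on one dark tray (the caddy, 285 by 205 mm, rim 14 mm above the table), two by two, in any arrangement.
- block_dish: Shorter, wider of the two rectangular dishes, inside 76 (its x) by 52 (its y) mm. Pale wood, floor 4 mm and wall 4 mm thick, rim 12 mm over its underside. Origin: centre of its underside, 6 mm above the table. All four dishes are fixed on one dark tray (the caddy, 285 by 205 mm, rim 14 mm above the table), two by two, in any arrangement.
- long_dish: Longer, narrower of the two rectangular dishes, inside 116 (its x) by 42 (its y) mm. Pale wood, floor 4 mm and wall 4 mm thick, rim 12 mm over its underside. Origin: centre of its underside, 6 mm above the table. All four dishes are fixed on one dark tray (the caddy, 285 by 205 mm, rim 14 mm above the table), two by two, in any arrangement.
Things that resemble listed ones, but are neither listed nor needed, are in the scene too. Leave any black look-alike of the closed_tin alone.

How it is judged:
At the end, for the whole second after the job is handed in: Each of the four on the floor of its own dish: within 14 mm of the dish's centre, at most 5 mm above its floor, at rest; tin, head piece and block within 0.12 rad of upright, awl within 0.3 rad of the dish's length (either way). Open tin and wax stub within 30 mm of their starts (horizontal distance between closed_tin and wide_dish below 0.014 m and z of closed_tin in the frame of wide_dish below 0.009 m and linear speed of each of closed_tin, wax_block, awl, head_piece below 0.02 m/s and angle between each of closed_tin, wax_block, head_piece's own z axis and vertical below 0.12 rad and horizontal distance between wax_block and block_dish below 0.014 m and z of wax_block in the frame of block_dish below 0.009 m and horizontal distance between awl and long_dish below 0.014 m and z of awl in the frame of long_dish below 0.022 m and angle between the x axis of awl and the x axis of long_dish, either way round below 0.3 rad and horizontal distance between head_piece and small_dish below 0.014 m and z of head_piece in the frame of small_dish below 0.009 m and distance of each of open_tin, wax_stub from where it was at the start of the episode below 0.03 m); the robot touches nothing.
It fails at once if the open tin is moved by more than 30 mm (distance of open_tin from where it was at the start of the episode above 0.03 m).
It fails at once if the wax stub is moved by more than 30 mm (distance of wax_stub from where it was at the start of the episode above 0.03 m).
It also fails if it takes over 112 s, if anything falls off the work surface, if the arm or the gripper's body presses on something with over 40 N, if the wrist force passes 120 N, or if a joint passes its speed limit or range.

## Working session

There is one attempt and no reset: what is moved stays moved. The work goes in short steps, Python scripts to look and compute and a shell command to move; the robot and the scene stay as the last step left them, time stands still between calls to the robot, and variables do not carry over. Pictures are saved under pics/ and viewed, and the job is handed in when it is done.

```bash
ls; mkdir -p pics
python3 - <<'E'
from station import ctrl
import cv2
print(ctrl.get_obs())
for n in ["top","scene"]:
    im=ctrl.camera(n); cv2.imwrite(f"pics/{n}0.png",im[:,:,::-1]); c=ctrl.calibration(n); print(n,c)
E
```

```text
pics
{'time_s': 0.0, 'qpos': array([-1.21758591e+00,  3.00447799e-01,  1.52160778e+00,  5.38958135e-06,
        1.32073454e+00, -6.65988078e-02]), 'joint_vel': array([ 0.00162084, -0.00016803, -0.00094054, -0.00103959, -0.00062656,
       -0.00190481]), 'tau': array([ 3.90716332e-04, -5.31806874e+01, -3.52736342e+01,  7.08390889e-02,
        2.44322070e-02, -5.12011843e-05]), 'ee_pos': array([ 0.22407673, -0.50198469,  0.21288783]), 'eef_rot': array([-1.64175462,  1.56959885,  1.91964592]), 'force': array([-0.61293221,  0.5569941 , -0.07752238]), 'moment': array([ 0.0022595 ,  0.0025481 , -0.00225601]), 'grip_width': 0.09404933529540714}
top {'K': array([[557.12945661,   0.        , 320.19834063],
       [  0.        , 557.12945661, 239.58879375],
       [  0.        ,   0.        ,   1.        ]]), 'R': array([[-0.02547607, -0.99967465,  0.00125373],
       [-0.99777913,  0.02535051, -0.06159672],
       [ 0.06154489, -0.00282018, -0.99810033]]), 't': array([0.00877815, 0.50694907, 1.21968383])}
scene {'K': array([[561.44169224,   0.        , 317.12644888],
       [  0.        , 561.44169224, 246.81834228],
       [  0.        ,   0.        ,   1.        ]]), 'R': array([[ 0.22388389,  0.97440699, -0.02017475],
       [ 0.5321257 , -0.1395536 , -0.83508504],
       [-0.81652816,  0.17622659, -0.54975081]]), 't': array([-0.11042335, -0.2481004 ,  1.61620956])}
```

View pics/top0.png

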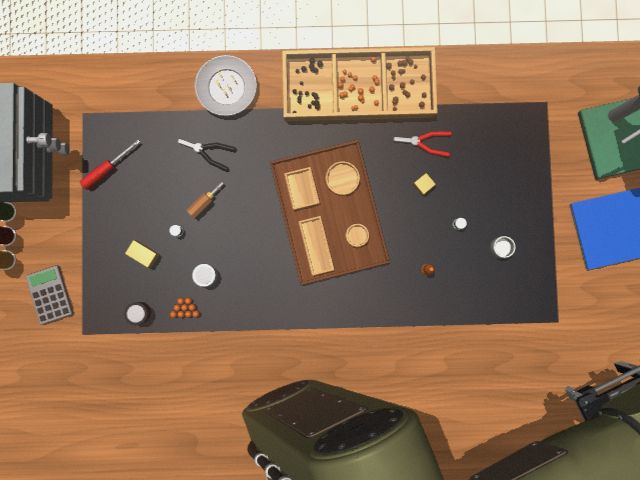

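View pics/scene0.png

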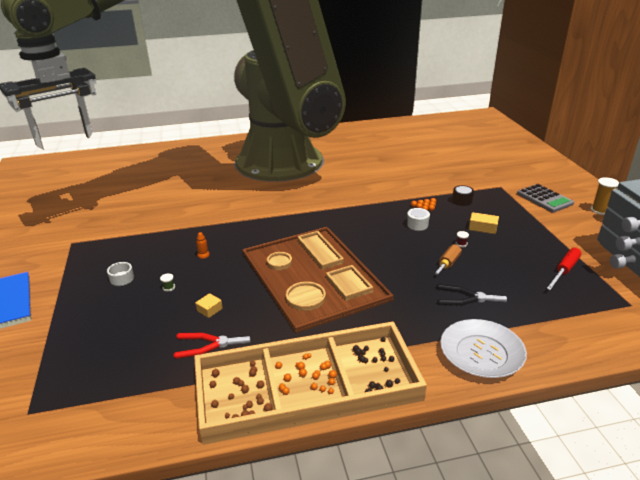

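The top view shows the dishes: wide (342,178), small (357,236), block (302,189), long (316,246). The objects are the closed tin (204,275), wax block (142,254), awl (205,200) and head piece (428,270). To be left alone: open tin (503,247), stub (425,184), and the black tin (137,313). I'll zoom in.

Run:
```python
import cv2
im=cv2.imread("pics/top0.png")
cv2.imwrite("pics/z1.png",cv2.resize(im[165:330,110:260],None,fx=3.6,fy=3.6,interpolation=cv2.INTER_CUBIC))
cv2.imwrite("pics/z2.png",cv2.resize(im[135:295,265:445],None,fx=3.7,fy=3.7,interpolation=cv2.INTER_CUBIC))
```

```text
(no output)
```

View pics/z1.png

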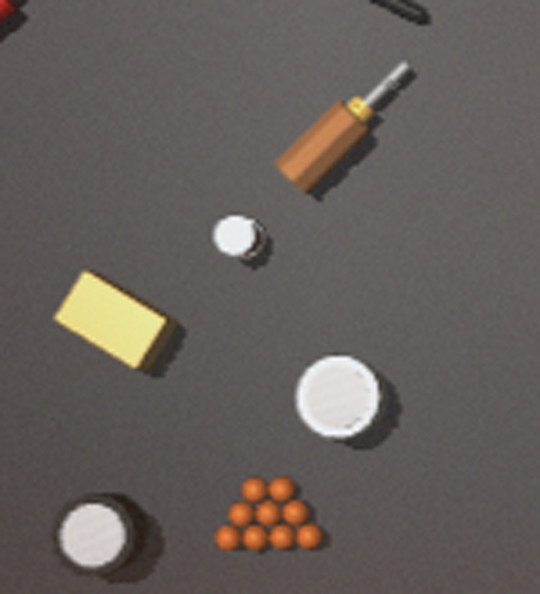

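View pics/z2.png

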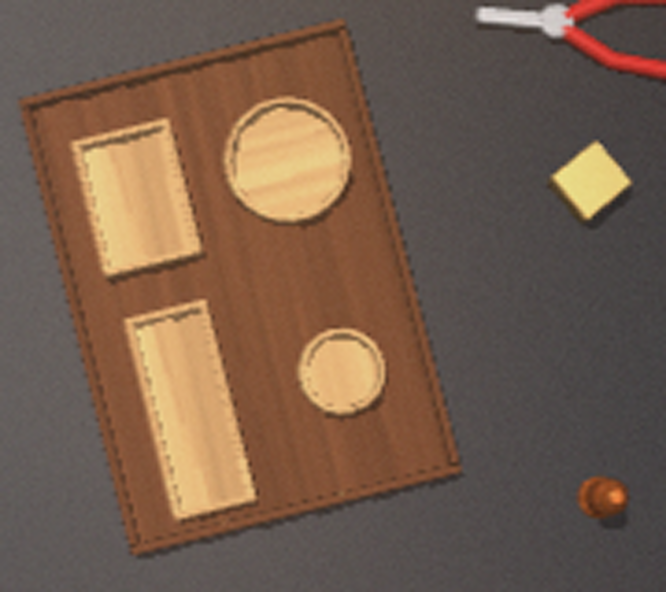

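```bash
cat > h.py <<'E'
from station import ctrl
import numpy as np, cv2
def unproj(uv,z,c):
    uv=np.atleast_2d(np.float64(uv)); r=np.c_[uv,np.ones(len(uv))]@np.linalg.inv(c["K"]).T@c["R"]
    o=-c["R"].T@c["t"]; return o+r*((z-o[2])/r[:,2])[:,None]
def proj(X,c):
    p=(np.atleast_2d(X)@c["R"].T+c["t"])@c["K"].T; return p[:,:2]/p[:,2:]
E
python3 - <<'E'
from h import *
np.set_printoptions(precision=4,suppress=True)
c=ctrl.calibration("top")
Z1=lambda p:(np.float64(p)+.5)/3.6-.5+[110,165]
Z2=lambda p:(np.float64(p)+.5)/3.7-.5+[265,135]
print("tin",unproj(Z1([338,397]),.032,c))
P=unproj(Z1([[87,271],[166,322],[136,369],[54,318]]),.028,c);print("wax",P,P.mean(0),np.linalg.norm(np.diff(P,axis=0),axis=1))
P=unproj(Z1([[292,177],[354,116],[405,65]]),.013,c);print("awl",P,np.linalg.norm(P-P[0],axis=1),(P[0]+P[2])/2,np.arctan2(*(P[2]-P[0])[1::-1]))
print("wide",unproj(Z2([288,160]),.018,c)); print("small",unproj(Z2([342,372]),.018,c))
for n,q in dict(block=[[73,143],[167,120],[202,255],[107,279]],long=[[125,319],[206,301],[257,500],[178,521]]).items():
    P=unproj(Z2(q),.018,c);print(n,P.mean(0),np.linalg.norm(np.diff(P,axis=0),axis=1),np.arctan2(*(P[2]-P[1])[1::-1]),np.arctan2(*(P[3]-P[0])[1::-1]))
P=unproj(Z2([[22,102],[345,22],[461,472],[136,553]]),.014,c);print("tray",P.mean(0),np.linalg.norm(np.diff(P,axis=0),axis=1),np.arctan2(*(P[2]-P[1])[1::-1]))
print("head tip",unproj(Z2([618,498]),.055,c),"foot?",unproj(Z2([593,498]),.02,c))
print("stub",unproj(Z2([592,180]),.022,c))
# hue seg of head
E
```

```text
tin [[0.4354 0.252  0.032 ]]
wax [[0.5159 0.4047 0.028 ]
 [0.4836 0.3569 0.028 ]
 [0.4555 0.3753 0.028 ]
 [0.4878 0.425  0.028 ]] [0.4857 0.3905 0.028 ] [0.0578 0.0336 0.0592]
awl [[0.572  0.2827 0.013 ]
 [0.6091 0.2438 0.013 ]
 [0.6401 0.2118 0.013 ]] [0.     0.0537 0.0983] [0.6061 0.2472 0.013 ] -0.8055503057049764
wide [[ 0.6433 -0.0572  0.018 ]]
small [[ 0.5146 -0.086   0.018 ]]
block [0.6219 0.0341 0.018 ] [0.0583 0.0846 0.0588] -2.9147170765522663 -2.920541863799189
long [0.4941 0.0047 0.018 ] [0.0497 0.123  0.0487] -2.917277650889424 -2.909205341396802
tray [ 0.5685 -0.0269  0.014 ] [0.2018 0.2813 0.2004] -2.9217716101417457
head tip [[ 0.435  -0.2408  0.055 ]] foot? [[ 0.4355 -0.233   0.02  ]]
stub [[ 0.6259 -0.2391  0.022 ]]
```

```bash
cat >> h.py <<'E'
from scipy.spatial.transform import Rotation as Ro
def plan(tgt,head=None):
    o=ctrl.get_obs(); R=Ro.from_euler("xyz",o["eef_rot"]).as_matrix(); h=np.arctan2(R[1,1],R[0,1])
    d=np.array(tgt)-o["ee_pos"]; s=R.T@d
    print("t",round(o["time_s"],2),"ee",o["ee_pos"].round(4),"heading",round(np.degrees(h),2),"q1,q6",o["qpos"][[0,5]].round(3),"x-axis",R[:,0].round(4))
    print("slide mm",(s*1000).round(1),"dist",round(np.linalg.norm(d)*1000))
    if head is not None:
        e=np.degrees((head-h+np.pi/2)%np.pi-np.pi/2); print("spin",round(-e,2),"or",round(-e+180*np.sign(e),2))
E
python3 -c "
from h import *
plan([.435,-.237,.16],None)"
```

```text
t 0.1 ee [ 0.2241 -0.502   0.2129] heading -65.95 q1,q6 [-1.218 -0.067] x-axis [-4.e-04  9.e-04 -1.e+00]
slide mm [  53.1 -156.  -300.6] dist 343
```

```bash
python3 -m creep '{"hand":[-1,-1,-1,-1,-1,-1,-1,-1,-1,-1,-1,-1],"slide":[[0.003,-0.008,-0.015],[0.008,-0.023,-0.045],[0.014,-0.041,-0.08],[0.02,-0.06,-0.115],[0.027,-0.078,-0.15],[0.033,-0.096,-0.185],[0.039,-0.115,-0.22],[0.045,-0.133,-0.255],[0.05,-0.146,-0.28],[0.052,-0.153,-0.295],[0.053,-0.156,-0.301],[0.053,-0.156,-0.301]],"spin":[0,0,0,0,0,0,0,0,0,0,0,0]}'
python3 -c "
from h import *
plan([.435,-.237,.16]); im=ctrl.camera('wrist'); cv2.imwrite('pics/w1.png',im[:,:,::-1]); c=ctrl.calibration('wrist');print(c, -c['R'].T@c['t'], proj([[.435,-.237,0],[.435,-.237,.057]],c))"
```

```text
time_s: 1.1
ee_pos: [0.4358, -0.2363, 0.1601]
eef_rot: [-1.04, 1.57, 2.523]
force: [0.6, -0.3, -0.4]
grip_width: 0.0938
t 1.1 ee [ 0.4358 -0.2363  0.1601] heading -65.85 q1,q6 [-0.571  0.578] x-axis [-6.e-04  4.e-04 -1.e+00]
slide mm [0.1 0.3 1. ] dist 1
{'K': array([[430.51278329,   0.        , 321.39398353],
       [  0.        , 430.51278329, 242.84708865],
       [  0.        ,   0.        ,   1.        ]]), 'R': array([[ 4.07890441e-01, -9.13030505e-01, -8.27941857e-04],
       [-8.85121739e-01, -3.95644548e-01,  2.44999792e-01],
       [-2.24019855e-01, -9.92002440e-02, -9.69522778e-01]]), 't': array([-0.39404968,  0.27941065,  0.4137051 ])} [ 0.50071969 -0.20819243  0.33231471] [[321.10368275 227.83272832]
 [320.97588183 246.04817766]]
```

View pics/w1.png

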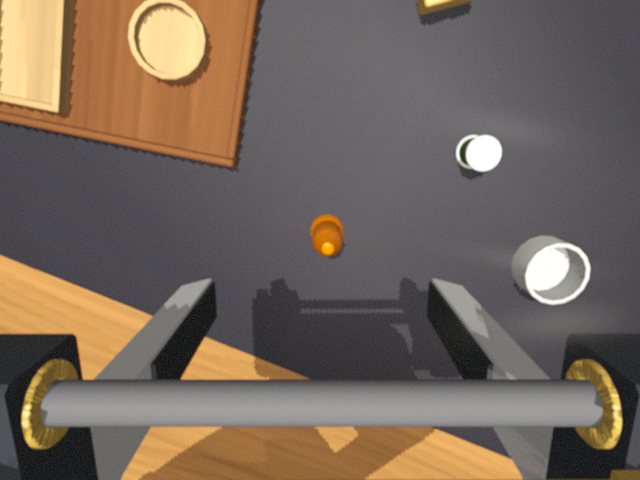

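The head tip is at about (328,249) and its foot at about (327,228). The small dish rim is centred near (167,40). Now I'll unproject these.

```bash
python3 -c "
from h import *
c=ctrl.calibration('wrist')
print(unproj([328,249],.056,c),unproj([167.5,40],.018,c)); im=cv2.imread('pics/w1.png')
hs=cv2.cvtColor(im[190:280,290:370],cv2.COLOR_BGR2HSV); m=((hs[...,1]>180)&(hs[...,2]>90)).astype(np.uint8)
ys,xs=np.nonzero(m); print(xs.min()+290,xs.max()+290,ys.min()+190,ys.max()+190)
for y in range(210,258,4): r=np.nonzero(m[y-190])[0]; print(y,(r.min()+290,r.max()+290) if len(r) else 0)
# predicted foot circle
a=np.linspace(0,6.28,60)
for z,r in[(0,.013),(.005,.013),(.013,.011),(.036,.011)]:
  p=proj(np.c_[.4358-.0008+r*np.cos(a),-.237-.004+r*np.sin(a),a*0+z],c);print(z,p.min(0),p.max(0))
"
```

```text
[[ 0.43481518 -0.24219135  0.056     ]] [[ 0.5144033  -0.08834043  0.018     ]]
311 342 215 255
210 0
214 0
218 (np.int64(318), np.int64(336))
222 (np.int64(314), np.int64(339))
226 (np.int64(312), np.int64(341))
230 (np.int64(311), np.int64(342))
234 (np.int64(312), np.int64(341))
238 (np.int64(313), np.int64(341))
242 (np.int64(313), np.int64(341))
246 (np.int64(314), np.int64(340))
250 (np.int64(316), np.int64(337))
254 (np.int64(322), np.int64(332))
0 [309.28537154 213.62839646] [342.17061224 245.75790266]
0.005 [309.10506363 214.78979521] [342.4656055 247.357583 ]
0.013 [311.43137619 219.32923888] [340.32894956 247.5005969 ]
0.036 [310.67699207 225.61385922] [341.68503443 255.71518027]
```

```bash
python3 -c "
from h import *
plan([.435,-.2415,.0195])"
```

```text
t 1.15 ee [ 0.4353 -0.2372  0.1603] heading -65.9 q1,q6 [-0.573  0.578] x-axis [-4.e-04  1.e-04 -1.e+00]
slide mm [140.8   3.9   2. ] dist 141
```

```bash
python3 -m creep '{"hand":[-1,-1,-1,-1,-1,-1,-1,0,0.5,1,1,1],"slide":[[0.01,0.004,0.002],[0.035,0.004,0.002],[0.065,0.004,0.002],[0.095,0.004,0.002],[0.12,0.004,0.002],[0.135,0.004,0.002],[0.1405,0.004,0.002],[0.1405,0.004,0.002],[0.1405,0.004,0.002],[0.1405,0.004,0.002],[0.1405,0.004,0.002],[0.1405,0.004,0.002]],"spin":[0,0,0,0,0,0,0,0,0,0,0,0]}' 12
python3 -m creep '{"hand":[1,1,1,1],"slide":[[0,0,0],[0,0,0],[0,0,0],[0,0,0]],"spin":[0,0,0,0]}'
```

```text
time_s: 2.15
ee_pos: [0.4356, -0.2419, 0.0208]
eef_rot: [2.133, 1.569, -0.589]
force: [-0.3, -0.0, 0.2]
grip_width: 0.064
time_s: 2.48
ee_pos: [0.4353, -0.2416, 0.02]
eef_rot: [2.241, 1.571, -0.481]
force: [-0.6, -0.1, -0.9]
grip_width: 0.0373
```

```bash
python3 -m creep '{"hand":[1,1,1,1],"slide":[[0,0,0],[0,0,0],[0,0,0],[0,0,0]],"spin":[0,0,0,0]}'
python3 -m creep '{"hand":[1,1,1,1,1,1],"slide":[[-0.005,0,0],[-0.02,0,0],[-0.04,0,0],[-0.055,0,0],[-0.06,0,0],[-0.06,0,0]],"spin":[0,0,0,0,0,0]}'
python3 -c "
from h import *
plan([.5145,-.087,.08]); im=ctrl.camera('wrist'); cv2.imwrite('pics/w2.png',im[:,:,::-1])"
```

```text
time_s: 2.82
ee_pos: [0.4353, -0.2416, 0.02]
eef_rot: [2.562, 1.571, -0.16]
force: [-0.3, -0.5, 0.6]
grip_width: 0.0217
time_s: 3.32
ee_pos: [0.4358, -0.2419, 0.0811]
eef_rot: [2.14, 1.568, -0.581]
force: [0.1, -1.1, 0.0]
grip_width: 0.0216
t 3.32 ee [ 0.4358 -0.2419  0.0811] heading -65.95 q1,q6 [-0.58   0.571] x-axis [ 0.002  -0.0013 -1.    ]
slide mm [   1.1 -109.4 -135. ] dist 174
```

View pics/w2.png

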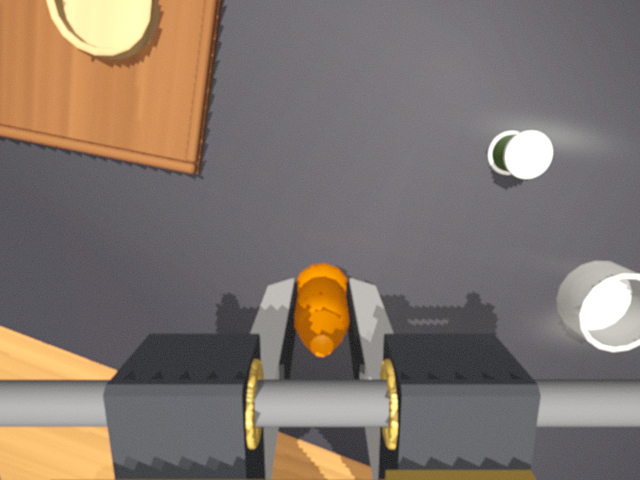

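The head piece is held upright at pixel (322,310), and the opening of 21.6 mm matches the barrel.

```bash
python3 -m creep '{"hand":[1,1,1,1,1,1,1,1,1,1],"slide":[[0.001,-0.005,-0.007],[0.001,-0.02,-0.025],[0.001,-0.04,-0.05],[0.001,-0.062,-0.077],[0.001,-0.084,-0.104],[0.001,-0.099,-0.122],[0.001,-0.107,-0.132],[0.001,-0.109,-0.135],[0.001,-0.109,-0.135],[0.001,-0.109,-0.135]],"spin":[0,0,0,0,0,0,0,0,0,0]}'
python3 -c "
from h import *
plan([.5145,-.087,.0305]); im=ctrl.camera('wrist'); cv2.imwrite('pics/w3.png',im[:,:,::-1]);c=ctrl.calibration('wrist')
a=np.linspace(0,6.28,80)
for r in (.022,.026): 
  p=proj(np.c_[.5145+r*np.cos(a),-.087+r*np.sin(a),a*0+.018],c);print(p.min(0),p.max(0)); im=cv2.polylines(im.copy(),[p.round().astype(int)],1,(0,0,255))
cv2.imwrite('pics/w3o.png',im[:,:,::-1])"
```

```text
time_s: 4.2
ee_pos: [0.5136, -0.0877, 0.0785]
eef_rot: [-0.452, 1.57, 3.108]
force: [-0.2, -0.4, -0.7]
grip_width: 0.0216
t 4.2 ee [ 0.5136 -0.0877  0.0785] heading -65.97 q1,q6 [-0.239  0.912] x-axis [-8.e-04  0.e+00 -1.e+00]
slide mm [48.  -0.3 -1.1] dist 48
[281.34062356 224.42675351] [359.35741028 299.20068162]
[274.24922847 217.29113348] [366.45799545 305.67761779]
```

View pics/w3o.png

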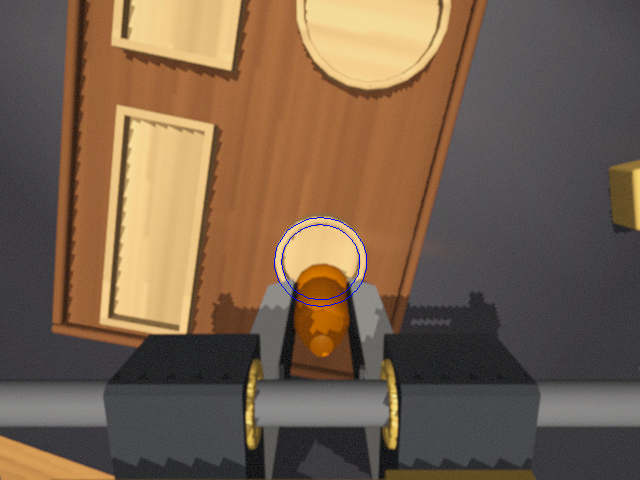

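The dish overlay fits at (320,262). Lowering and releasing.

```bash
python3 -m creep '{"hand":[1,1,1,1,1,1,1,1,1,1,1],"slide":[[0.005,0,-0.001],[0.015,0,-0.001],[0.027,0,-0.001],[0.037,0,-0.001],[0.042,0,-0.001],[0.045,0,-0.001],[0.047,0,-0.001],[0.048,0,-0.001],[0.0482,0,-0.001],[0.0482,0,-0.001],[0.0482,0,-0.001]],"spin":[0,0,0,0,0,0,0,0,0,0,0]}'
python3 -m creep '{"hand":[0.4,0.2,0,0,0,0,0,0],"slide":[[0,0,0],[0,0,0],[0,0,0],[0,0,0],[0,0,0],[0,0,0],[0,0,0],[0,0,0]],"spin":[0,0,0,0,0,0,0,0]}'
python3 -c "
from h import *
plan([.5145,-.087,.15])"
```

```text
time_s: 5.17
ee_pos: [0.5152, -0.0867, 0.0311]
eef_rot: [2.467, 1.57, -0.255]
force: [0.0, -0.1, 0.1]
grip_width: 0.0213
time_s: 5.83
ee_pos: [0.515, -0.0866, 0.0307]
eef_rot: [-0.237, 1.571, -2.959]
force: [0.1, -1.1, 0.0]
grip_width: 0.0472
t 5.83 ee [ 0.515  -0.0866  0.0307] heading -65.95 q1,q6 [-0.237  0.914] x-axis [-1.e-04 -0.e+00 -1.e+00]
slide mm [-119.3    0.2    0.6] dist 119
```

```bash
python3 -m creep '{"hand":[0,0,0,0,0,0,0],"slide":[[-0.005,0,0],[-0.025,0,0],[-0.055,0,0],[-0.085,0,0],[-0.11,0,0],[-0.119,0,0],[-0.119,0,0]],"spin":[0,0,0,0,0,0,0]}'
python3 -c "
from h import *
plan([.435,.24,.15]); im=ctrl.camera('wrist'); cv2.imwrite('pics/w4.png',im[:,:,::-1]);c=ctrl.calibration('wrist')
print(proj([.5145,-.087,.067],c))
P=unproj([[0,0]],.018,c)"
```

```text
time_s: 6.42
ee_pos: [0.5159, -0.0868, 0.152]
eef_rot: [2.485, 1.567, -0.236]
force: [-0.1, -0.6, 0.3]
grip_width: 0.0472
t 6.42 ee [ 0.5159 -0.0868  0.152 ] heading -65.95 q1,q6 [-0.237  0.914] x-axis [ 3.9e-03 -9.0e-04 -1.0e+00]
slide mm [   1.3 -331.4  -59.3] dist 337
[[321.36711281 255.37056047]]
```

View pics/w4.png

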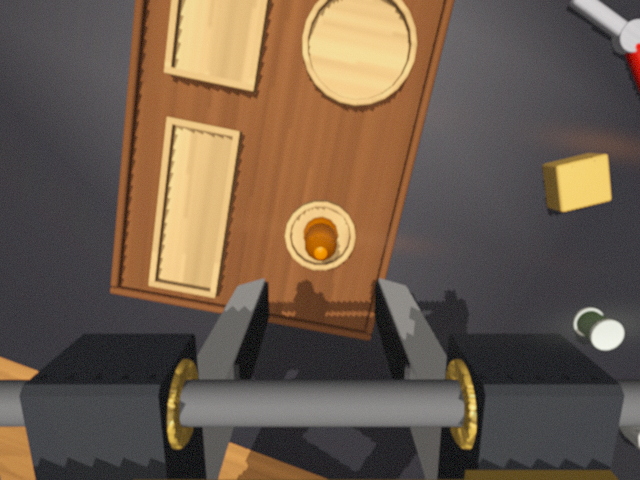

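The head piece stands centred in the small dish (finial at 320,253). I'll check the long dish from this view while moving on to the tin.

```bash
python3 -c "
from h import *
c=ctrl.calibration('wrist')
P=unproj([[169,117],[241,129],[215,298],[149,288]],.018,c);print(P.mean(0),np.linalg.norm(np.diff(P,axis=0),axis=1),np.arctan2(*(P[1]-P[2])[1::-1]))
print(unproj([359.5,47.5],.018,c))
"
python3 -m creep '{"hand":[-0.2,-0.5,-1,-1,-1,-1,-1,-1,-1,-1,-1,-1],"slide":[[0.001,-0.015,-0.003],[0.001,-0.045,-0.008],[0.001,-0.08,-0.014],[0.001,-0.118,-0.02],[0.001,-0.156,-0.027],[0.001,-0.194,-0.034],[0.001,-0.232,-0.041],[0.001,-0.27,-0.048],[0.001,-0.3,-0.054],[0.001,-0.32,-0.058],[0.001,-0.331,-0.059],[0.001,-0.331,-0.059]],"spin":[0,0,0,0,0,0,0,0,0,0,0,0]}'
python3 -m creep '{"hand":[-1,-1],"slide":[[0,0,0],[0,0,0]],"spin":[0,0]}'
python3 -c "
from h import *
plan([.435,.252,.0185]); im=ctrl.camera('wrist'); c=ctrl.calibration('wrist')
a=np.linspace(0,6.28,80);r=.025;im=im.copy()
for z in (.032,):
  p=proj(np.c_[.4354+r*np.cos(a),.252+r*np.sin(a),a*0+z],c);print(p.min(0),p.max(0)); cv2.imwrite('pics/w5.png',im[:,:,::-1]);cv2.polylines(im,[p.round().astype(int)],1,(0,0,255))
cv2.imwrite('pics/w5o.png',im[:,:,::-1])"
```

```text
[0.49382268 0.00428758 0.018     ] [0.04912101 0.1255029  0.04952881] 0.21749516261630727
[[ 0.64093778 -0.05794094  0.018     ]]
time_s: 7.47
ee_pos: [0.4329, 0.2407, 0.1473]
eef_rot: [-0.045, 1.568, -2.765]
force: [0.1, -0.1, -0.1]
grip_width: 0.0941
time_s: 7.63
ee_pos: [0.4341, 0.2386, 0.1482]
eef_rot: [0.154, 1.57, -2.569]
force: [-0.5, -0.6, -0.2]
grip_width: 0.0938
t 7.63 ee [0.4341 0.2386 0.1482] heading -66.0 q1,q6 [0.429 1.581] x-axis [-8.e-04 -5.e-04 -1.e+00]
slide mm [129.7 -11.9  -6.4] dist 130
[267.64363726 195.46703319] [340.46529437 266.55248617]
```

View pics/w5o.png

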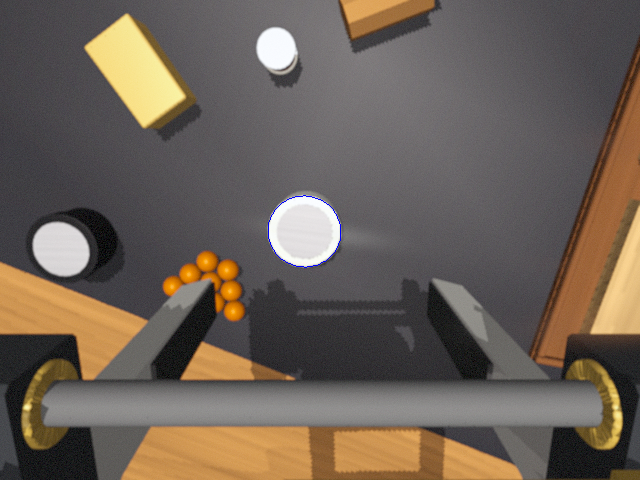

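The overlay matches the tin's lid (304,231). To clear the beads I'll open only to about 70 mm, then descend.

```bash
python3 -m creep '{"hand":[-0.5,-0.5,-0.5,-0.5,-0.5,-0.5,-0.5,-0.5,-0.5,-0.5,-0.5,-0.5],"slide":[[0.003,-0.005,-0.003],[0.01,-0.012,-0.0065],[0.015,-0.012,-0.0065],[0.025,-0.012,-0.0065],[0.045,-0.012,-0.0065],[0.07,-0.012,-0.0065],[0.095,-0.012,-0.0065],[0.113,-0.012,-0.0065],[0.124,-0.012,-0.0065],[0.1285,-0.012,-0.0065],[0.1295,-0.012,-0.0065],[0.1295,-0.012,-0.0065]],"spin":[0,0,0,0,0,0,0,0,0,0,0,0]}'
python3 -m creep '{"hand":[0,0.5,1,1,1,1,1,1],"slide":[[0,0,0],[0,0,0],[0,0,0],[0,0,0],[0,0,0],[0,0,0],[0,0,0],[0,0,0]],"spin":[0,0,0,0,0,0,0,0]}' 15
python3 -c "
from h import *
plan([.642,-.0575,.08])"
```

```text
time_s: 8.68
ee_pos: [0.4353, 0.2534, 0.0196]
eef_rot: [3.133, 1.57, 0.411]
force: [-0.9, -0.4, -0.3]
grip_width: 0.0702
time_s: 9.35
ee_pos: [0.4353, 0.2535, 0.0198]
eef_rot: [3.138, 1.57, 0.416]
force: [-0.9, -0.2, 6.4]
grip_width: 0.0496
t 9.35 ee [0.4353 0.2535 0.0198] heading -65.94 q1,q6 [0.455 1.606] x-axis [ 8.e-04  4.e-04 -1.e+00]
slide mm [-60.1 368.2 -62. ] dist 378
```

```bash
python3 -m creep '{"hand":[1,1,1,1,1,1,1],"slide":[[-0.005,0,0],[-0.02,0,0],[-0.04,0,0],[-0.058,0,0],[-0.068,0,0],[-0.07,0,0],[-0.07,0,0]],"spin":[0,0,0,0,0,0,0]}'
python3 -c "
from h import *
plan([.642,-.0575,.085]); im=ctrl.camera('wrist'); cv2.imwrite('pics/w6.png',im[:,:,::-1])"
```

```text
time_s: 9.93
ee_pos: [0.4351, 0.2533, 0.0894]
eef_rot: [-3.103, 1.57, 0.458]
force: [-1.0, 0.5, -1.3]
grip_width: 0.0497
t 9.93 ee [0.4351 0.2533 0.0894] heading -65.95 q1,q6 [0.454 1.606] x-axis [ 7.e-04  3.e-04 -1.e+00]
slide mm [  4.5 368.2 -62.2] dist 373
```

View pics/w6.png

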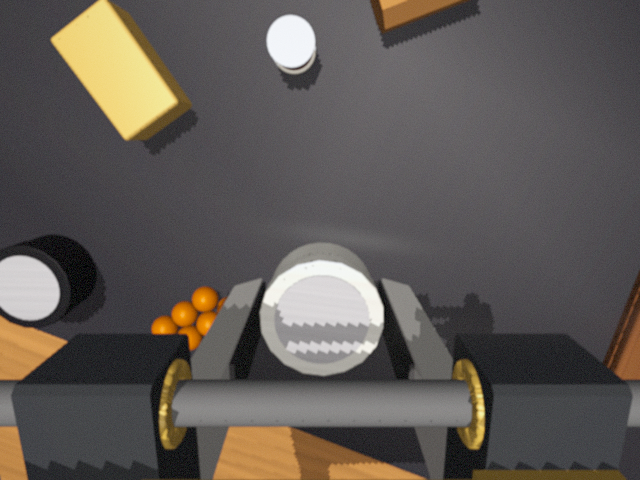

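The tin is held level with its lid at (322,317). Next, the wide dish.

```bash
python3 -m creep '{"hand":[1,1,1,1,1,1,1,1,1,1,1,1],"slide":[[0,0.012,-0.002],[0,0.036,-0.006],[0,0.068,-0.011],[0,0.104,-0.017],[0,0.142,-0.024],[0,0.18,-0.03],[0,0.218,-0.037],[0,0.256,-0.043],[0,0.292,-0.049],[0,0.325,-0.055],[0,0.35,-0.059],[0,0.368,-0.062]],"spin":[0,0,0,0,0,0,0,0,0,0,0,0]}'
python3 -m creep '{"hand":[1,1,1,1],"slide":[[0,0,0],[0,0,0],[0,0,0],[0,0,0]],"spin":[0,0,0,0]}'
python3 -c "
from h import *
plan([.642,-.0575,.03]); im=ctrl.camera('wrist').copy(); cv2.imwrite('pics/w7.png',im[:,:,::-1]);c=ctrl.calibration('wrist')
a=np.linspace(0,6.28,80)
for r in (.034,.038): 
  p=proj(np.c_[.642+r*np.cos(a),-.0575+r*np.sin(a),a*0+.018],c);cv2.polylines(im,[p.round().astype(int)],1,(0,0,255))
cv2.imwrite('pics/w7o.png',im[:,:,::-1])"
```

```text
time_s: 10.98
ee_pos: [0.642, -0.0609, 0.0876]
eef_rot: [-0.46, 1.569, 3.1]
force: [-0.7, 0.1, -0.4]
grip_width: 0.0497
time_s: 11.32
ee_pos: [0.6411, -0.0567, 0.0889]
eef_rot: [-0.646, 1.57, 2.916]
force: [0.1, -0.2, -1.3]
grip_width: 0.0496
t 11.32 ee [ 0.6411 -0.0567  0.0889] heading -65.9 q1,q6 [-0.145  1.005] x-axis [-8.e-04  2.e-04 -1.e+00]
slide mm [58.9  1.1 -0.5] dist 59
```

View pics/w7o.png

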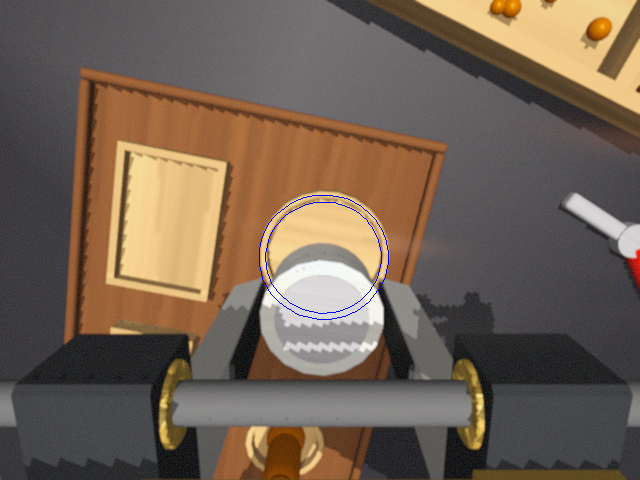

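```bash
python3 -c "
from h import *
c=ctrl.calibration('wrist')
P=unproj([[118,141],[229,160],[208,303],[107,284]],.018,c);print(P.mean(0),np.linalg.norm(np.diff(P,axis=0),axis=1),np.arctan2(*(P[1]-P[2])[1::-1]))"
python3 -m creep '{"hand":[1,1,1,1,1,1,1,1,1,1,1,1],"slide":[[0.005,0.001,-0.001],[0.015,0.001,-0.0015],[0.03,0.001,-0.0015],[0.042,0.001,-0.0015],[0.05,0.001,-0.0015],[0.054,0.001,-0.0015],[0.0565,0.001,-0.0015],[0.058,0.001,-0.0015],[0.0588,0.001,-0.0015],[0.0588,0.001,-0.0015],[0.0588,0.001,-0.0015],[0.0588,0.001,-0.0015]],"spin":[0,0,0,0,0,0,0,0,0,0,0,0]}'
```

```text
[0.62343683 0.03385916 0.018     ] [0.0613729  0.08666924 0.06076775] 0.22116963787235486
time_s: 12.37
ee_pos: [0.6436, -0.0578, 0.0309]
eef_rot: [2.649, 1.57, -0.073]
force: [-0.0, -0.1, -1.3]
grip_width: 0.0497
```

```bash
python3 -m creep '{"hand":[1,1,1,1],"slide":[[0.001,0,0],[0.001,0,0],[0.001,0,0],[0.001,0,0]],"spin":[0,0,0,0]}'
python3 -m creep '{"hand":[0,-0.2,-0.36,-0.36,-0.36,-0.36],"slide":[[0,0,0],[0,0,0],[0,0,0],[0,0,0],[0,0,0],[0,0,0]],"spin":[0,0,0,0,0,0]}'
python3 -m creep '{"hand":[-0.36,-0.36,-0.36,-0.36,-0.36,-0.36,-0.36],"slide":[[-0.005,0,0],[-0.025,0,0],[-0.055,0,0],[-0.085,0,0],[-0.11,0,0],[-0.12,0,0],[-0.12,0,0]],"spin":[0,0,0,0,0,0,0]}'
python3 -c "
from h import *
plan([.475,.375,.15],np.radians(-34)); im=ctrl.camera('wrist').copy(); cv2.imwrite('pics/w8.png',im[:,:,::-1])"
```

```text
time_s: 12.7
ee_pos: [0.6437, -0.0578, 0.0299]
eef_rot: [2.563, 1.57, -0.159]
force: [-1.0, -0.3, 4.0]
grip_width: 0.0495
time_s: 13.2
ee_pos: [0.6433, -0.0578, 0.0292]
eef_rot: [-0.641, 1.57, 2.92]
force: [1.1, -0.7, 0.2]
grip_width: 0.0642
time_s: 13.78
ee_pos: [0.6443, -0.0579, 0.1522]
eef_rot: [2.581, 1.566, -0.141]
force: [0.1, -0.6, 0.4]
grip_width: 0.0639
t 13.78 ee [ 0.6443 -0.0579  0.1522] heading -65.95 q1,q6 [-0.146  1.005] x-axis [ 4.4e-03 -6.0e-04 -1.0e+00]
slide mm [   1.2 -464.3  -21.8] dist 465
spin -31.95 or 148.05
```

View pics/w8.png

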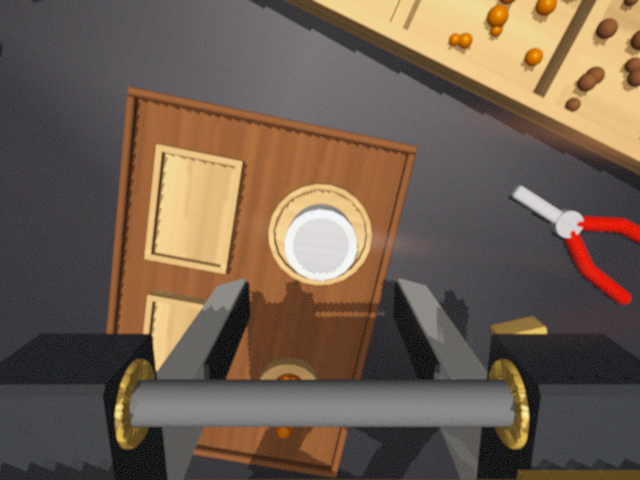

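The tin sits centred in the wide dish. Next, the wax block.

```bash
python3 -m creep '{"hand":[-0.36,-0.5,-0.5,-0.5,-0.5,-0.5,-0.5,-0.5,-0.5,-0.5,-0.5,-0.5],"slide":[[0.001,-0.012,-0.001],[0.001,-0.038,-0.002],[0.001,-0.072,-0.004],[0.001,-0.108,-0.005],[0.001,-0.145,-0.007],[0.001,-0.183,-0.009],[0.001,-0.221,-0.011],[0.001,-0.259,-0.012],[0.001,-0.297,-0.014],[0.001,-0.334,-0.016],[0.001,-0.372,-0.018],[0.001,-0.408,-0.02]],"spin":[0,0,-2,-5,-8,-12,-16,-20,-24,-27,-30,-32]}'
python3 -c "
from h import *
plan([.475,.375,.15],np.radians(-34))"
```

```text
time_s: 14.83
ee_pos: [0.493, 0.3248, 0.1464]
eef_rot: [-0.497, 1.568, -2.657]
force: [0.7, 0.3, 0.0]
grip_width: 0.0705
t 14.83 ee [0.493  0.3248 0.1464] heading -33.76 q1,q6 [0.521 1.11 ] x-axis [-0.0028 -0.0015 -1.    ]
slide mm [ -3.7 -42.8 -31.7] dist 53
spin 0.24 or -179.76
```

```bash
python3 -m creep '{"hand":[-0.5,-0.5,-0.5,-0.5,-0.5,-0.5],"slide":[[-0.002,-0.015,-0.012],[-0.003,-0.03,-0.023],[-0.003,-0.04,-0.029],[-0.003,-0.043,-0.032],[-0.003,-0.043,-0.032],[-0.003,-0.043,-0.032]],"spin":[0,0,0,0,0,0]}'
python3 -c "
from h import *
plan([.4857,.3905,.0185],np.radians(-34)); im=ctrl.camera('wrist').copy(); cv2.imwrite('pics/w9.png',im[:,:,::-1]);c=ctrl.calibration('wrist')
for th in (56,57.5):
  t=np.radians(th);A=Ro.from_euler('z',t).as_matrix()
  p=proj(np.array([[.03,.018,.028],[.03,-.018,.028],[-.03,-.018,.028],[-.03,.018,.028]])@A.T+[.4857,.3905,0],c);cv2.polylines(im,[p.round().astype(int)],1,(0,0,255) if th==56 else (0,255,0));print(p)
cv2.imwrite('pics/w9o.png',im[:,:,::-1])"
```

```text
time_s: 15.33
ee_pos: [0.4776, 0.3729, 0.1508]
eef_rot: [-0.252, 1.57, -2.416]
force: [-0.6, -1.0, -0.2]
grip_width: 0.0703
t 15.33 ee [0.4776 0.3729 0.1508] heading -33.96 q1,q6 [0.602 1.195] x-axis [-8.e-04 -7.e-04 -1.e+00]
slide mm [132.2  -3.1 -19.3] dist 134
spin 0.04 or -179.96
[[289.12118731 167.80166245]
 [342.30720769 167.78028341]
 [341.33689607 253.19658986]
 [290.70722761 253.21380467]]
[[287.9839694  168.52182113]
 [341.14522372 167.09120991]
 [342.44054189 252.54349322]
 [291.83148713 253.83777552]]
```

View pics/w9o.png

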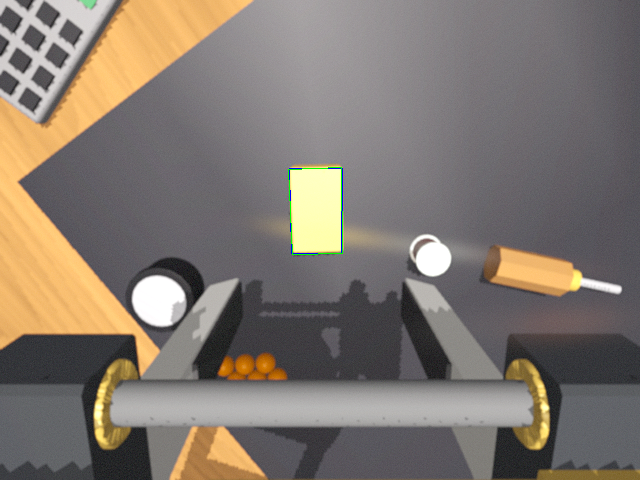

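```bash
python3 -m creep '{"hand":[-0.3,-0.3,-0.3,-0.3,-0.3,-0.3,-0.3,-0.3,-0.3,-0.3,-0.3,-0.3],"slide":[[0.003,-0.002,-0.008],[0.01,-0.003,-0.016],[0.02,-0.003,-0.0195],[0.035,-0.003,-0.0195],[0.055,-0.003,-0.0195],[0.08,-0.003,-0.0195],[0.102,-0.003,-0.0195],[0.118,-0.003,-0.0195],[0.128,-0.003,-0.0195],[0.132,-0.003,-0.0195],[0.132,-0.003,-0.0195],[0.132,-0.003,-0.0195]],"spin":[0,0,0,0,0,0,0,0,0,0,0,0]}'
python3 -m creep '{"hand":[0,0.5,1,1,1,1,1,1],"slide":[[0,0,0],[0,0,0],[0,0,0],[0,0,0],[0,0,0],[0,0,0],[0,0,0],[0,0,0]],"spin":[0,0,0,0,0,0,0,0]}' 15
python3 -m creep '{"hand":[1,1,1],"slide":[[0,0,0],[0,0,0],[0,0,0]],"spin":[0,0,0]}'
python3 -m creep '{"hand":[1,1,1,1,1,1,1],"slide":[[-0.005,0,0],[-0.02,0,0],[-0.04,0,0],[-0.058,0,0],[-0.068,0,0],[-0.07,0,0],[-0.07,0,0]],"spin":[0,0,0,0,0,0,0]}'
python3 -c "
from h import *
plan([.623,.034,.09],np.radians(12.7-90)); im=ctrl.camera('wrist').copy(); cv2.imwrite('pics/w10.png',im[:,:,::-1])"
```

```text
time_s: 16.38
ee_pos: [0.4863, 0.3916, 0.02]
eef_rot: [2.779, 1.57, 0.616]
force: [-0.4, 0.2, 0.3]
grip_width: 0.0611
time_s: 17.05
ee_pos: [0.4861, 0.3915, 0.0199]
eef_rot: [2.845, 1.57, 0.682]
force: [-0.8, -1.1, 5.9]
grip_width: 0.036
time_s: 17.3
ee_pos: [0.4861, 0.3915, 0.0198]
eef_rot: [2.923, 1.57, 0.76]
force: [-1.4, -0.4, 5.0]
grip_width: 0.0359
time_s: 17.88
ee_pos: [0.486, 0.3914, 0.0896]
eef_rot: [2.792, 1.57, 0.629]
force: [0.6, 0.1, -1.3]
grip_width: 0.036
t 17.88 ee [0.486  0.3914 0.0896] heading -33.95 q1,q6 [0.619 1.212] x-axis [ 5.e-04  3.e-04 -1.e+00]
slide mm [ -0.5 313.2 220. ] dist 383
spin 43.35 or -136.65
```

View pics/w10.png

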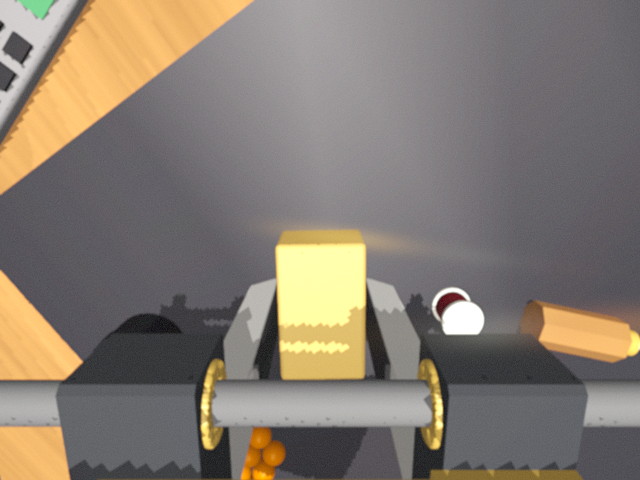

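The wax block is held square and level, spanning pixels (277-366, 230-378). Next, the block dish.

```bash
python3 -m creep '{"hand":[1,1,1,1,1,1,1,1,1,1,1,1],"slide":[[0,0.008,0.006],[0,0.026,0.018],[0,0.05,0.035],[0,0.078,0.055],[0,0.107,0.075],[0,0.136,0.096],[0,0.165,0.116],[0,0.194,0.136],[0,0.223,0.157],[0,0.252,0.177],[0,0.28,0.197],[0,0.3,0.211]],"spin":[0,2,5,9,13,17,21,25,29,33,37,40]}'
python3 -m creep '{"hand":[1,1,1,1],"slide":[[0,0,0],[0,0,0],[0,0,0],[0,0,0]],"spin":[0,0,0,0]}'
python3 -c "
from h import *
plan([.623,.034,.09],np.radians(12.7-90))"
```

```text
time_s: 18.93
ee_pos: [0.6171, 0.0453, 0.0883]
eef_rot: [-0.074, 1.569, -2.941]
force: [-0.1, 0.4, -0.4]
grip_width: 0.036
time_s: 19.27
ee_pos: [0.6165, 0.0497, 0.089]
eef_rot: [-0.356, 1.57, 3.068]
force: [0.6, 0.9, -0.2]
grip_width: 0.0359
t 19.27 ee [0.6165 0.0497 0.089 ] heading -73.84 q1,q6 [0.021 1.31 ] x-axis [-8.e-04  1.e-04 -1.e+00]
slide mm [-1.  16.9 -1.9] dist 17
spin 3.46 or -176.54
```

```bash
python3 -m creep '{"hand":[1,1,1,1,1,1],"slide":[[0,0.006,-0.001],[0,0.013,-0.002],[0,0.0165,-0.003],[0,0.0165,-0.003],[0,0.0165,-0.003],[0,0.0165,-0.003]],"spin":[1,2.5,3.5,3.5,3.5,3.5]}'
python3 -c "
from h import *
plan([.624,.034,.0298],np.radians(12.7-90)); im=ctrl.camera('wrist').copy(); cv2.imwrite('pics/w11.png',im[:,:,::-1]);c=ctrl.calibration('wrist')
A=Ro.from_euler('z',12.7,degrees=True).as_matrix()
for a,b in ((.038,.026),(.042,.030)):
  p=proj(np.array([[a,b,.018],[a,-b,.018],[-a,-b,.018],[-a,b,.018]])@A.T+[.623,.034,0],c);cv2.polylines(im,[p.round().astype(int)],1,(0,0,255))
cv2.imwrite('pics/w11o.png',im[:,:,::-1])"
```

```text
time_s: 19.77
ee_pos: [0.6244, 0.0338, 0.0894]
eef_rot: [-0.405, 1.571, 2.955]
force: [0.3, -0.1, 0.4]
grip_width: 0.036
t 19.77 ee [0.6244 0.0338 0.0894] heading -77.43 q1,q6 [-0.004  1.347] x-axis [-1.e-04  0.e+00 -1.e+00]
slide mm [59.6 -0.2  0.4] dist 60
spin -0.13 or 179.87
```

View pics/w11o.png

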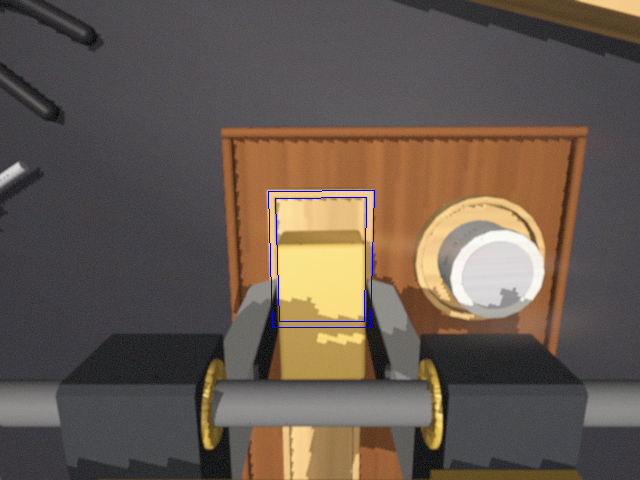

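The overlay matches the dish. Lowering.

```bash
python3 -m creep '{"hand":[1,1,1,1,1,1,1,1,1,1,1,1],"slide":[[0.005,0,0],[0.015,0,0],[0.03,0,0],[0.042,0,0],[0.05,0,0],[0.054,0,0],[0.0565,0,0],[0.058,0,0],[0.059,0,0],[0.0595,0,0],[0.0595,0,0],[0.0595,0,0]],"spin":[0,0,0,0,0,0,0,0,0,0,0,0]}'
python3 -m creep '{"hand":[1,1,1,1],"slide":[[0.0005,0,0],[0.0005,0,0],[0.0005,0,0],[0.0005,0,0]],"spin":[0,0,0,0]}'
python3 -m creep '{"hand":[0.2,0,-0.1,-0.1,-0.1,-0.1],"slide":[[0,0,0],[0,0,0],[0,0,0],[0,0,0],[0,0,0],[0,0,0]],"spin":[0,0,0,0,0,0]}'
```

```text
time_s: 20.82
ee_pos: [0.6246, 0.0338, 0.0303]
eef_rot: [2.897, 1.57, -0.025]
force: [0.2, 0.1, -1.3]
grip_width: 0.0362
time_s: 21.15
ee_pos: [0.6247, 0.0338, 0.0299]
eef_rot: [2.967, 1.57, 0.045]
force: [-1.0, -0.5, 4.1]
grip_width: 0.0361
time_s: 21.65
ee_pos: [0.6244, 0.0338, 0.0293]
eef_rot: [-0.191, 1.571, -3.113]
force: [-0.2, -0.2, 0.3]
grip_width: 0.0517
```

```bash
python3 -m creep '{"hand":[-0.1,-0.1,-0.1,-0.1,-0.1,-0.1,-0.1],"slide":[[-0.005,0,0],[-0.025,0,0],[-0.055,0,0],[-0.085,0,0],[-0.11,0,0],[-0.12,0,0],[-0.12,0,0]],"spin":[0,0,0,0,0,0,0]}'
python3 -c "
from h import *
plan([.59,.24,.15],np.radians(43.8)); im=ctrl.camera('wrist').copy(); cv2.imwrite('pics/w12.png',im[:,:,::-1])"
```

```text
time_s: 22.23
ee_pos: [0.6254, 0.0338, 0.1522]
eef_rot: [2.916, 1.566, -0.006]
force: [-0.2, 0.3, -1.2]
grip_width: 0.0516
t 22.23 ee [0.6254 0.0338 0.1522] heading -77.45 q1,q6 [-0.005  1.347] x-axis [ 0.0044 -0.     -1.    ]
slide mm [   2.  -209.   -10.3] dist 209
spin 58.75 or -121.25
```

View pics/w12.png

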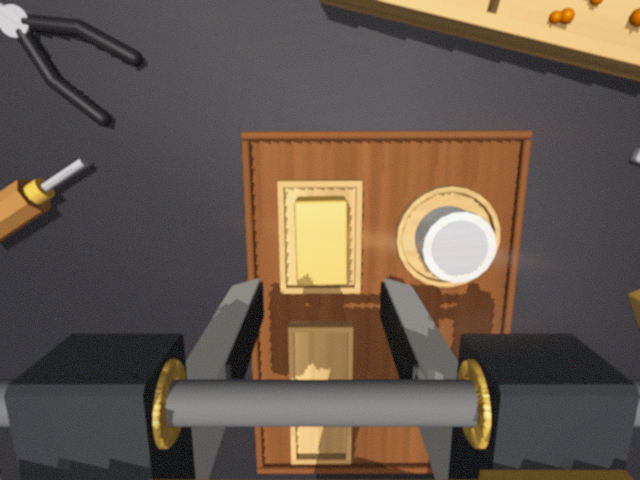

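The block lies in its dish (320,243). On to the awl, turning -121° on the way.

```bash
python3 -m creep '{"hand":[-0.1,-0.1,-0.1,-0.1,-0.1,-0.1,-0.1,-0.1,-0.1,-0.1,-0.1,-0.1],"slide":[[0.001,-0.01,0],[0.002,-0.03,-0.001],[0.002,-0.055,-0.002],[0.002,-0.08,-0.004],[0.002,-0.105,-0.005],[0.002,-0.13,-0.006],[0.002,-0.155,-0.007],[0.002,-0.175,-0.008],[0.002,-0.19,-0.009],[0.002,-0.2,-0.01],[0.002,-0.207,-0.01],[0.002,-0.209,-0.01]],"spin":[-2,-6,-12,-18,-25,-32,-39,-46,-53,-59,-64,-67]}'
python3 -m creep '{"hand":[-0.1,-0.1,-0.1,-0.1,-0.1,-0.1,-0.1,-0.1,-0.1,-0.1,-0.1,-0.1],"slide":[[0,0,0],[0,0,0],[0,0,0],[0,0,0],[0,0,0],[0,0,0],[0,0,0],[0,0,0],[0,0,0],[0,0,0],[0,0,0],[0,0,0]],"spin":[-3,-8,-14,-21,-28,-35,-42,-48,-52,-54,-54.5,-54.5]}'
python3 -c "
from h import *
plan([.594,.2595,.0175],np.radians(43.8)); im=ctrl.camera('wrist').copy(); cv2.imwrite('pics/w13.png',im[:,:,::-1]);c=ctrl.calibration('wrist')
A=Ro.from_euler('z',-46.2,degrees=True).as_matrix();P=np.array([.6061,.2472,.013])
p=proj(np.array([[-.05,0,0],[.005,0,0],[.015,0,0],[.05,0,0]])@A.T+P,c);cv2.polylines(im,[p.round().astype(int)],0,(0,0,255));print(p)
cv2.imwrite('pics/w13o.png',im[:,:,::-1])"
```

```text
time_s: 23.28
ee_pos: [0.5874, 0.2416, 0.145]
eef_rot: [-1.122, 1.567, -2.866]
force: [0.3, -0.4, 0.8]
grip_width: 0.0516
time_s: 24.28
ee_pos: [0.5881, 0.2403, 0.1458]
eef_rot: [-2.036, 1.568, -2.837]
force: [-0.1, -0.9, -0.2]
grip_width: 0.0518
t 24.28 ee [0.5881 0.2403 0.1458] heading 44.1 q1,q6 [ 0.33 -0.44] x-axis [-2.3e-03 -7.0e-04 -1.0e+00]
slide mm [128.3  17.9  -9.6] dist 130
spin 0.3 or -179.7
[[346.28230831 175.22473609]
 [344.94034623 250.70539626]
 [344.70851331 263.74518471]
 [343.924363   307.85088907]]
```

View pics/w13o.png

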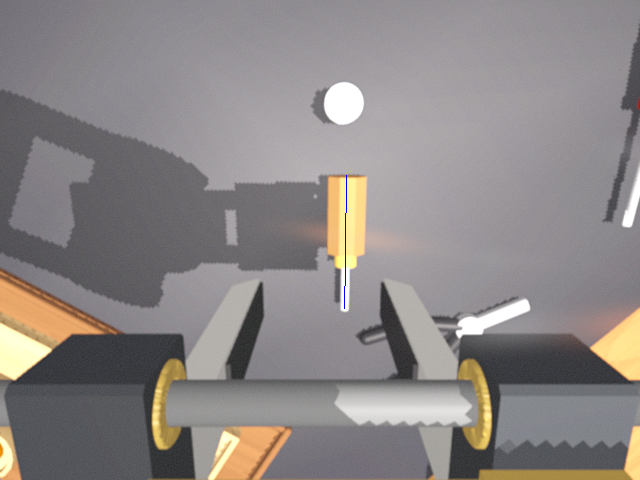

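```bash
python3 -m creep '{"hand":[-0.1,-0.1,-0.1,-0.1,-0.1,-0.1,-0.1,-0.1],"slide":[[0.003,0.006,-0.003],[0.01,0.013,-0.006],[0.02,0.017,-0.0085],[0.035,0.018,-0.0085],[0.05,0.018,-0.0085],[0.058,0.018,-0.0085],[0.06,0.018,-0.0085],[0.06,0.018,-0.0085]],"spin":[0,0,0,0,0,0,0,0]}'
python3 -c "
from h import *
plan([.595,.2588,.0165],np.radians(43.8)); im=ctrl.camera('wrist').copy(); cv2.imwrite('pics/w14.png',im[:,:,::-1])"
```

```text
time_s: 25.0
ee_pos: [0.5956, 0.2587, 0.0866]
eef_rot: [-1.992, 1.57, -2.794]
force: [0.1, -0.3, 0.3]
grip_width: 0.0518
t 25.0 ee [0.5956 0.2587 0.0866] heading 44.06 q1,q6 [ 0.353 -0.416] x-axis [-1.2e-03 -4.0e-04 -1.0e+00]
slide mm [70.1 -0.3 -0.4] dist 70
spin 0.26 or -179.74
```

View pics/w14.png

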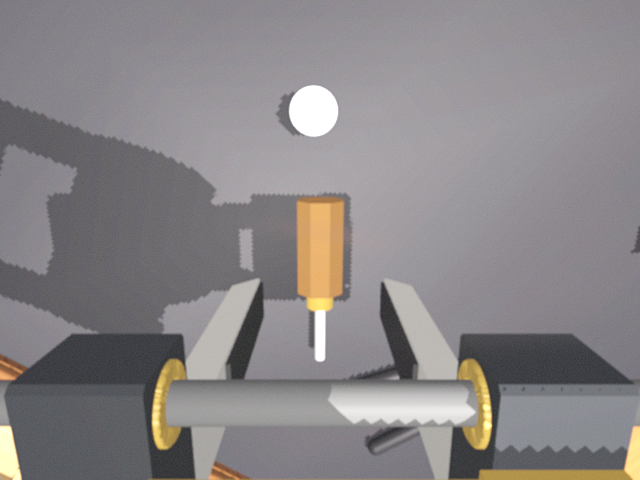

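The awl's handle (320,247) is aligned and centred between the jaws. Descending to grip it.

```bash
python3 -m creep '{"hand":[-0.1,-0.1,-0.1,-0.1,-0.1,-0.1,-0.1,-0.1,-0.1],"slide":[[0.005,0,0],[0.02,0,0],[0.038,0,0],[0.054,0,0],[0.064,0,0],[0.069,0,0],[0.0705,0,0],[0.0705,0,0],[0.0705,0,0]],"spin":[0,0,0,0,0,0,0,0,0]}'
python3 -m creep '{"hand":[0.2,0.5,1,1,1,1,1,1],"slide":[[0,0,0],[0,0,0],[0,0,0],[0,0,0],[0,0,0],[0,0,0],[0,0,0],[0,0,0]],"spin":[0,0,0,0,0,0,0,0]}' 15
python3 -m creep '{"hand":[1,1],"slide":[[0,0,0],[0,0,0]],"spin":[0,0]}'
python3 -m creep '{"hand":[1,1,1,1,1,1,1],"slide":[[-0.005,0,0],[-0.02,0,0],[-0.04,0,0],[-0.058,0,0],[-0.068,0,0],[-0.07,0,0],[-0.07,0,0]],"spin":[0,0,0,0,0,0,0]}'
python3 -c "
from h import *
plan([.595,.2588,.0165],np.radians(102.7)); im=ctrl.camera('wrist').copy(); cv2.imwrite('pics/w15.png',im[:,:,::-1])"
```

```text
time_s: 25.8
ee_pos: [0.5963, 0.2588, 0.0179]
eef_rot: [1.172, 1.569, 0.37]
force: [-0.6, -0.2, 0.2]
grip_width: 0.0517
time_s: 26.47
ee_pos: [0.5959, 0.2586, 0.0172]
eef_rot: [1.12, 1.571, 0.318]
force: [-0.7, -1.0, 3.4]
grip_width: 0.0257
time_s: 26.63
ee_pos: [0.5959, 0.2586, 0.0171]
eef_rot: [1.078, 1.571, 0.276]
force: [-0.4, -0.6, 4.3]
grip_width: 0.0257
time_s: 27.22
ee_pos: [0.5959, 0.2586, 0.0871]
eef_rot: [1.175, 1.57, 0.373]
force: [-0.9, 0.2, -0.5]
grip_width: 0.0257
t 27.22 ee [0.5959 0.2586 0.0871] heading 44.05 q1,q6 [ 0.353 -0.416] x-axis [ 4.e-04  2.e-04 -1.e+00]
slide mm [70.6 -0.5 -0.8] dist 71
spin -58.65 or 121.35
```

View pics/w15.png

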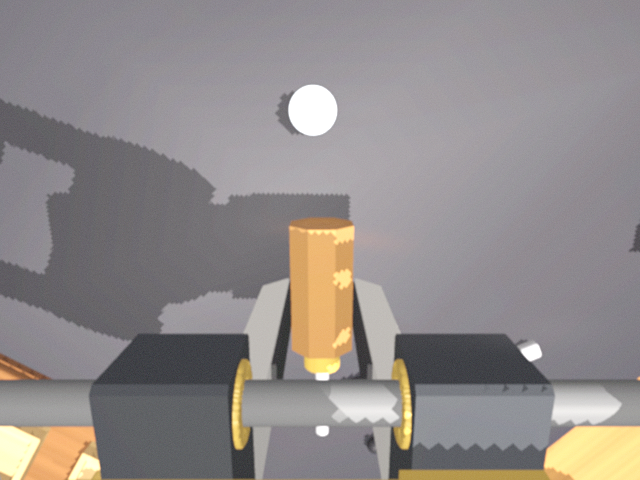

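```bash
python3 -c "
from h import *
c=ctrl.calibration('wrist'); o=ctrl.get_obs();R=Ro.from_euler('xyz',o['eef_rot']).as_matrix()
for n,uv,z in (('tip',[322,434],.083),('butt top edge',[321,233],.096),('handle end top',[322,355],.09),('collar front top',[322,371],.091)):
  X=unproj(uv,z,c)[0]; print(n,(R.T@(X-o['ee_pos'])*1000).round(1))
"
```

```text
tip [ 3.2  0.8 66.9]
butt top edge [ -9.8   0.4 -33.5]
handle end top [-3.8  0.8 21.8]
collar front top [-4.8  0.8 28.9]
```

```bash
python3 -c "
from h import *
plan([.4777,.0008,.09],np.radians(102.7))"
```

```text
t 27.27 ee [0.5955 0.2585 0.0862] heading 44.05 q1,q6 [ 0.353 -0.416] x-axis [-8.e-04 -3.e-04 -1.e+00]
slide mm [  -3.7 -263.8  103.3] dist 283
spin -58.65 or 121.35
```

```bash
python3 -m creep '{"hand":[1,1,1,1,1,1,1,1,1,1,1,1],"slide":[[-0.002,-0.007,0.003],[-0.004,-0.022,0.009],[-0.004,-0.045,0.018],[-0.004,-0.07,0.027],[-0.004,-0.097,0.038],[-0.004,-0.124,0.049],[-0.004,-0.151,0.059],[-0.004,-0.178,0.07],[-0.004,-0.205,0.08],[-0.004,-0.23,0.09],[-0.004,-0.25,0.098],[-0.004,-0.262,0.103]],"spin":[0,-2,-6,-11,-17,-23,-29,-35,-41,-47,-52,-56]}'
python3 -m creep '{"hand":[1,1,1,1,1,1],"slide":[[0,-0.001,0],[0,-0.002,0],[0,-0.002,0],[0,-0.002,0],[0,-0.002,0],[0,-0.002,0]],"spin":[-1.5,-2.65,-2.65,-2.65,-2.65,-2.65]}'
python3 -c "
from h import *
plan([.4777,.0008,.0275],np.radians(102.7)); im=ctrl.camera('wrist').copy(); cv2.imwrite('pics/w16.png',im[:,:,::-1]);c=ctrl.calibration('wrist')
A=Ro.from_euler('z',12.7,degrees=True).as_matrix()
for a,b in ((.058,.021),(.062,.025)):
  p=proj(np.array([[a,b,.018],[a,-b,.018],[-a,-b,.018],[-a,b,.018]])@A.T+[.494,.0045,0],c);cv2.polylines(im,[p.round().astype(int)],1,(0,0,255))
cv2.imwrite('pics/w16o.png',im[:,:,::-1])"
```

```text
time_s: 28.27
ee_pos: [0.4774, 0.0004, 0.0902]
eef_rot: [3.033, 1.569, -3.072]
force: [0.8, 0.6, -1.0]
grip_width: 0.026
time_s: 28.77
ee_pos: [0.4795, 0.0007, 0.0908]
eef_rot: [2.858, 1.57, 3.079]
force: [-0.0, -0.9, -0.8]
grip_width: 0.0254
t 28.77 ee [0.4795 0.0007 0.0908] heading 102.7 q1,q6 [-0.075 -1.867] x-axis [-3.e-04  0.e+00 -1.e+00]
slide mm [63.3  0.5 -1.7] dist 63
spin 0.0 or -180.0
```

View pics/w16o.png

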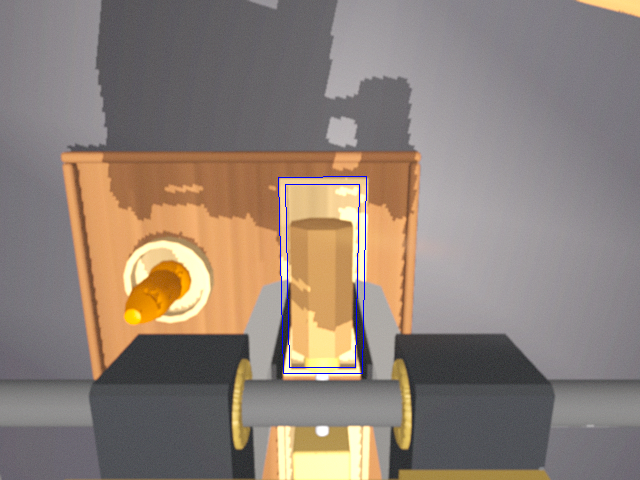

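The overlay matches the long dish. Lowering to about 1 mm above the floor, so the fingertips clear the rim, then releasing.

```bash
python3 -m creep '{"hand":[1,1,1,1,1,1,1,1,1,1,1,1],"slide":[[0.005,0,-0.001],[0.015,0,-0.0015],[0.03,0,-0.0015],[0.042,0,-0.0015],[0.051,0,-0.0015],[0.056,0,-0.0015],[0.059,0,-0.0015],[0.061,0,-0.0015],[0.0625,0,-0.0015],[0.063,0,-0.0015],[0.063,0,-0.0015],[0.063,0,-0.0015]],"spin":[0,0,0,0,0,0,0,0,0,0,0,0]}'
python3 -m creep '{"hand":[1,1],"slide":[[0,0,0],[0,0,0]],"spin":[0,0]}'
```

```text
time_s: 29.82
ee_pos: [0.4782, 0.0001, 0.0282]
eef_rot: [-0.329, 1.57, -0.108]
force: [0.5, -0.2, -0.9]
grip_width: 0.026
time_s: 29.98
ee_pos: [0.4781, 0.0001, 0.0281]
eef_rot: [-0.291, 1.57, -0.07]
force: [0.8, -0.2, -0.8]
grip_width: 0.0257
```

```bash
python3 -m creep '{"hand":[0.4,0.35,0.3,0.2,0.1,0.1,0.1],"slide":[[0,0,0],[0,0,0],[0,0,0],[0,0,0],[0,0,0],[0,0,0],[0,0,0]],"spin":[0,0,0,0,0,0,0]}'
python3 -m creep '{"hand":[0.1,0.1,0.1,0.1,0.1,0.1,0.1,0.1],"slide":[[-0.003,0,0],[-0.015,0,0],[-0.04,0,0],[-0.075,0,0],[-0.11,0,0],[-0.14,0,0],[-0.15,0,0],[-0.15,0,0]],"spin":[0,0,0,0,0,0,0,0]}'
python3 -c "
from h import *
plan([.35,-.35,.22]); im=ctrl.camera('wrist').copy(); cv2.imwrite('pics/w17.png',im[:,:,::-1])"
```

```text
time_s: 30.57
ee_pos: [0.478, 0.0001, 0.0279]
eef_rot: [2.133, 1.571, 2.355]
force: [0.2, -0.0, -0.5]
grip_width: 0.0423
time_s: 31.23
ee_pos: [0.479, -0.0, 0.1805]
eef_rot: [-0.3, 1.566, -0.079]
force: [0.7, -0.4, -0.4]
grip_width: 0.0424
t 31.23 ee [ 0.479  -0.      0.1805] heading 102.7 q1,q6 [-0.076 -1.869] x-axis [ 4.8e-03 -4.0e-04 -1.0e+00]
slide mm [ -40.  -313.1 -202.7] dist 375
```

View pics/w17.png

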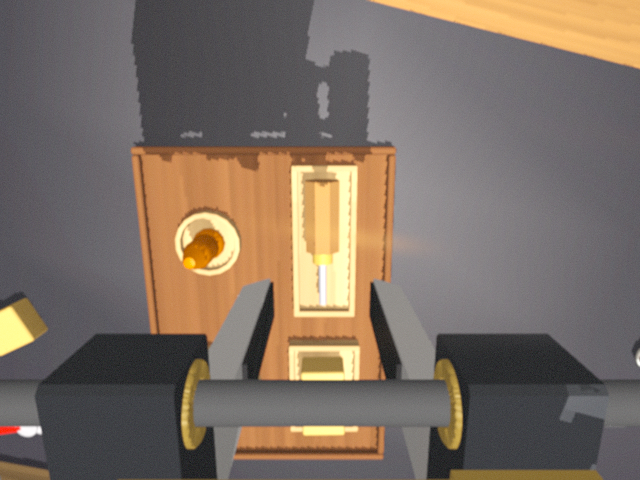

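The awl lies in the long dish. I'll move the arm clear and check from the top camera.

```bash
python3 -m creep '{"hand":[0.1,0.1,0.1,0.1,0.1,0.1,0.1,0.1,0.1,0.1,0.1,0.1],"slide":[[-0.01,-0.01,-0.006],[-0.02,-0.03,-0.02],[-0.03,-0.06,-0.038],[-0.04,-0.09,-0.058],[-0.04,-0.12,-0.078],[-0.04,-0.15,-0.098],[-0.04,-0.18,-0.118],[-0.04,-0.21,-0.137],[-0.04,-0.24,-0.156],[-0.04,-0.27,-0.175],[-0.04,-0.295,-0.192],[-0.04,-0.31,-0.2]],"spin":[0,0,0,0,0,0,0,0,0,0,0,0]}'
python3 -m creep '{"hand":[0.1,0.1,0.1,0.1],"slide":[[0,0,0],[0,0,0],[0,0,0],[0,0,0]],"spin":[0,0,0,0]}'
python3 -c "
from h import *
a=ctrl.camera('top');b=cv2.imread('pics/top0.png')
a=a[:,:,::-1]; c=ctrl.calibration('top')
A=Ro.from_euler('z',12.7,degrees=True).as_matrix();S=6;z=np.ascontiguousarray(cv2.resize(a[150:290,265:375],None,fx=4,fy=4,interpolation=cv2.INTER_CUBIC))
for q in ([.6435,-.057,.042],[.5145,-.087,.067],[.623,.034,.038],[.494,.0045,.023]):
  p=((proj(q,c)[0]-[265,150]+.5)*4-.5).round().astype(int); cv2.circle(z,tuple(int(v) for v in p),2,(255,0,0),-1)
st=np.hstack([cv2.resize(x[165:275,405:520],None,fx=2.6,fy=2.6) for x in (b,a)])
z=cv2.resize(z,None,fx=1,fy=1); cv2.imwrite('pics/t1.png',z); cv2.imwrite('pics/t2.png',st)
s=ctrl.camera('scene')[:,:,::-1]; cv2.imwrite('pics/s1.png',cv2.resize(s[210:350,200:420],None,fx=3.5,fy=3.5)); print(ctrl.get_obs()['time_s'])"
```

```text
time_s: 32.28
ee_pos: [0.3645, -0.3335, 0.2162]
eef_rot: [-2.643, 1.547, -2.455]
force: [-0.3, -0.1, -0.4]
grip_width: 0.0425
time_s: 32.62
ee_pos: [0.3665, -0.3304, 0.2173]
eef_rot: [-2.555, 1.548, -2.361]
force: [0.5, -0.5, 0.2]
grip_width: 0.0423
32.7167
```

View pics/t1.png

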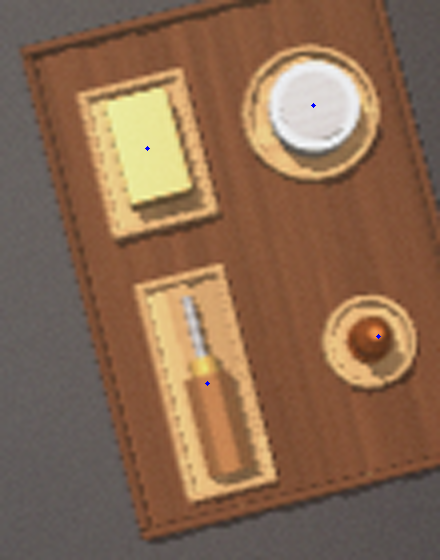

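View pics/t2.png

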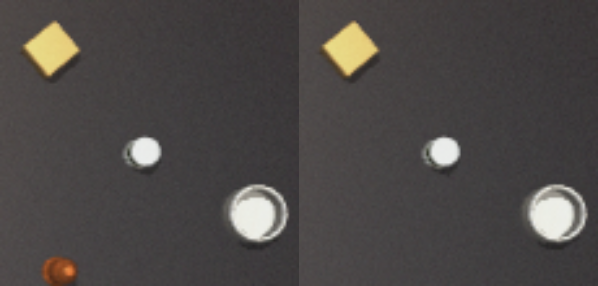

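View pics/s1.png

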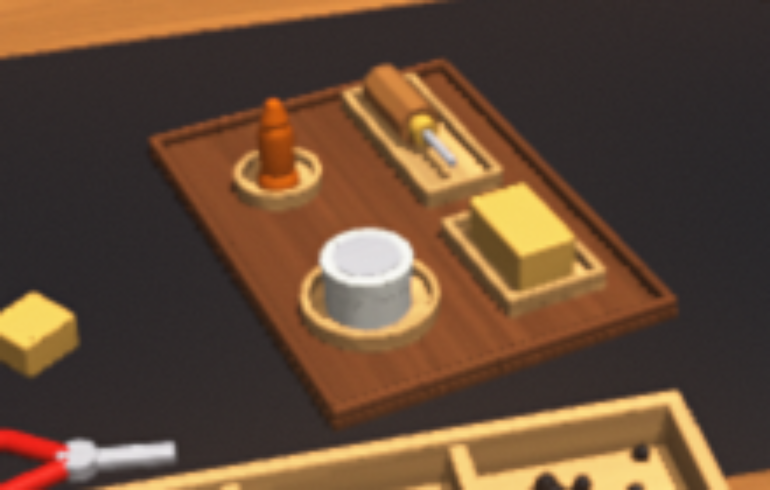

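The top and scene views show all four seated in their dishes. The stub and open tin haven't moved. Handing in.

```bash
python3 -c "
from station import ctrl
print(ctrl.hand_in(), ctrl.get_obs()['time_s'])"
```

```text
the job is handed in; nothing more can be done
the job is handed in; nothing more can be done
```

The caddy is packed and the job is handed in, at about 33 s of the 112 s allowed. I put the head piece in the small dish, the tin in the wide dish, the wax block in the block dish and the awl in the long dish. Each was one pick and one place, with no retries.

- **Last checks:** The final top and scene pictures show the tin and head piece upright, the wax block flat and the awl along its dish. All four look seated on the floor and within a few millimetres of centre. That was judged by eye against the measured dish centres; I did not re-measure final positions in numbers.
- **Left alone:** The open tin and wax stub look unchanged between the first and last top pictures. I never moved to the black tin.
- **Forces:** The largest wrist force reported was 6.4 N, while the gripper was closing on the tin.
- **Failed or disagreed:** No check failed. My dish-centre estimates from the different pictures agreed to within about 3 mm. As the arm moved clear at the end, it stopped about 25 mm short of where I sent it and tilted about 1°. It was well clear of everything by then.

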